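# Load the batch drilling fixture and lock it with its unmarked wing knob and cam lever

## Robot

A 6-joint arm with a two-finger parallel gripper is mounted at the origin on the work surface. World frame = base frame: x ahead of the robot, y to its left, z up, the work surface at z = 0. Lengths are in m, angles in degrees, forces in N, time in s.
With the tool pointing down it reaches from about 0.35 to 0.875 m from the base axis. Payload 4.2 kg.
Tool frame: the origin (TCP) lies at the very end of the fingers, on their centre line; the grasp point (between the pads) lies 19 mm behind it; z points along the fingers, y is the line along which they close (so a half turn about z gives the same grasp; the last joint's range is limited). The gripper opens to 87 mm and grips with 3 to 60 N. Pads are 19 mm wide; open, the fingers measure 117 mm over their backs; the gripper's body (75 mm by 190 mm) begins 51 mm behind the grasp point.
Start: joints at [89.015, 22.042, 0.453, 0, -68.411, -14.817], TCP at [0.17, 0.601, 0.223] pointing down, gripper open.
Joint ranges: [-179.83, 179.83], [-69.29, 118.12], [-61.27, 80.66], [-181.25, 117.63], [-171.15, -9.14], [-177.46, 177.46]. Speed limits (degrees/s): [159.86, 159.86, 180, 180, 180, 180].

## Interface

Orientations are given as a 3x3 rotation matrix whose columns are the frame's x, y, z axes.
In Python, from station import sense, optics, r gives the robot as it stands. The module is installed in compiled form; this text tells all that it offers.
- The arm moves only by the shell command python3 -m pendant 'ROWS' [OPENING]. ROWS is JSON, a list that holds one entry, the list of rows, each a list of 4 numbers: the shift along the tool's x, y, z normalised to -1 to 1, where 1 is 100 mm, then the turn about the tool's z normalised to -1 to 1, where 1 is 2 rad. A call has 1 to 8 rows; each row is the pose to reach, as a shift and turn from the pose commanded when the call began, along the tool's axes at that moment; what a row does not reach only later rows make up. A row lasts 1/10 s, in which the tool goes at most 50 mm and 8.59 degrees, less where a joint would pass 70% of its speed; a pose out of reach is approached as far as the arm can. A call with a number of a shift or a turn outside -1 to 1 is refused whole. A call with a gripper value outside its range is refused whole. OPENING is the closure, from 0 (fully open) to 1 (shut), set as the call begins (- or left out, the last holds). The fingers move at their own pace and stop on an object; the grip force is fixed at half the most. Time passes only in rows, so rows that repeat a pose let the fingers close. It gives the time, the measured TCP pose, the force, the opening and the grip force at its end, in the units of the state.
- sense(): the state, without advancing time (a new reading comes with each control period).
- optics.capture(name): name is "scene" or "top" or "wrist"; returns the picture (420x560x3 uint8, red, green, blue); there is no depth.
- optics.get_calibration(name): a dict with "camera_matrix" (3x3 intrinsics, pixels), "camera_from_world" (4x4, takes a point from world to camera coordinates). Camera axes: x right, y down, z forward; pixel columns grow to the right and rows downward; lengths in m; the calibration is good to about 2 mm. A picture is of the moment at which its call begins: read the wrist's pose just before it. get_calibration takes no time and is no camera call; for the wrist camera it gives the pose at the moment of the call.
- r.finish_job(): hands the job in; it is judged then, once.
The state is a dict: "time_s": time; "joints": joint angles; "joint_velocities": joint speeds; "effort": joint torques, N m; "tcp_pos": TCP position; "ee_rot": TCP orientation; "wrist_force": force on the tool from outside, world axes, zero at the start; "moment": the same for the moment, N m; "gripper_width": opening from 0.0 (shut) to 1.0 (fully open); "gripper_force": force on a finger pad.
Only numpy, scipy, OpenCV 4.12 (cv2) and the standard library are available. Lean on these libraries where they do the work, as an engineer would, in place of code of your own. Each camera call takes 0.05 s, during which the arm holds its last target. There are 200 camera calls.

## Task

Load every loose square hardwood blank on the bench into the drilling fixture, ready for the drill: slacken the red wing knob well off (nobody remembers which way its thread runs, so feel which way it gives), flip the orange-tipped cam lever fully over to free the keeper bar, and draw the bar right back by its blue handle. Lay each blank flat in a lane of its own, then push the bar fully home so that it holds the blanks up against the fence, flip the lever fully back to its locked side and turn the knob back until it is tight. Leave the other things on the bench where they are.

Things in the scene. Friction and masses are not known exactly. Their poses are not given: they have to be found in the camera images.
- fixture: Plywood board 250 mm (its x) by 300 mm (its y), 12 mm thick, fixed to the bench. Origin under its centre; x points from the aluminium keeper bar to the dark fence along its far edge (20 mm thick, inner face at x = +105 mm, top 46 mm above the bench). The bar, 46 mm in x by 294 mm in y, top 46 mm above the bench, lies across the lanes' near end, centred at x = -29.5 mm when home.
- bed (a point): Middle of the space the blanks fill when the bar is home, on the board's upper face (12 mm above the bench), at x = +49 mm, y = 0 of the fixture; axes parallel to the fixture's. Four lanes run along x between bar and fence, centred at y = -96, -32, +32, +96 mm, parted by strips 6 mm wide and 8 mm high (108 mm long in x).
- bar (a joint): How far the keeper bar is drawn back (m): 0 is home (111.5 mm between bar and fence), 0.05 is right back, towards the fixture's -x (161.5 mm between). It slides along the fixture's x with about 3 N of friction and stays put. Held (1 mm play) while the lever is locked or (3 mm) the knob within about 0.5 rad of tight. Neither goes back unless it is home within 1 mm.
- bar_grip (a point): On the bar's blue handle, a block 14 mm in x by 32 mm in y that stands 44 mm above the bar's top (90 mm above the bench); this point is 72 mm above the bench, at y = +12 mm of the fixture. Moves with the bar.
- knob (a joint): Angle of the red wing knob (rad), positive anticlockwise from above. 0 is tight, as at the start. From there it gives in one direction only, which varies from start to start and shows nowhere; the other way is a hard stop within 0.06 rad. Slack: over 2.0 rad off tight, end stop at 2.8. Turns against about 0.1 N m and stays where left. Tightens only with the bar home.
- knob_grip (a point): On the knob's vertical axis at the height to grip (76 mm above the bench), on the bar at y = +110 mm of the fixture. The wing is a bar 60 mm long and 14 mm thick, from 56 to 88 mm above the bench; it lies along the fixture's x at angle 0 and turns with the joint. The point's x axis runs along it.
- lever (a joint): Angle of the cam lever (rad): 0 is locked, leaning outwards (fixture's -y) by 0.7 rad from upright; 1.4 is free, leaning inwards (+y) by 0.7 rad. Swings in the fixture's y-z plane about a pivot on the bar at y = -115 mm, 56 mm above the bench, against about 0.14 N m; stays where left. Locks only with the bar home.
- lever_ball (a point): Centre of the orange ball, 20 mm across, at the lever's end, 65 mm from the pivot (106 mm above the bench at either end of its swing, 121 mm when upright). Below it a steel rod 10 mm across.
- blank1: Hardwood blank 110 x 34 x 34 mm, 90 g, brown; origin at its centre, x along its length, any of its long faces may be up. Lies on the bench to the left or right of the fixture. Two to four of the four blanks are there; the others are absent (None).
- blank2: Hardwood blank 110 x 34 x 34 mm, 90 g, brown; origin at its centre, x along its length, any of its long faces may be up. Lies on the bench to the left or right of the fixture. Two to four of the four blanks are there; the others are absent (None).
- blank3: Hardwood blank 110 x 34 x 34 mm, 90 g, brown; origin at its centre, x along its length, any of its long faces may be up. Lies on the bench to the left or right of the fixture. Two to four of the four blanks are there; the others are absent (None).
- blank4: Hardwood blank 110 x 34 x 34 mm, 90 g, brown; origin at its centre, x along its length, any of its long faces may be up. Lies on the bench to the left or right of the fixture. Two to four of the four blanks are there; the others are absent (None).
- glue: Bystander, not to be disturbed: yellow glue bottle, 60 mm across, 150 mm tall.
- jar: Bystander, not to be disturbed: glass jar with a green lid, 70 mm across, 90 mm tall.
- tape: Bystander, not to be disturbed: roll of blue tape lying flat, 90 mm across, 35 mm tall.
- hammer: Bystander, not to be disturbed: hammer lying down.
- driver: Bystander, not to be disturbed: screwdriver lying down.
- mug: Bystander, not to be disturbed: white mug, 80 mm across, 90 mm tall.
- offcut: Bystander, not to be disturbed: pale plywood offcut 110 x 50 x 22 mm.
Not all that is in view belongs to the job. What is shaped like the blank1 but purple or yellow is not meant.

How it is judged:
By the outcome, as a careful person would: the job done as asked, in the order asked, and still so for the second after the job is handed in, with the robot touching nothing.
Of blank1, blank2, blank3, blank4 only 2 to 4 are there at a start; the rules pass over those that are not, and their reading is None.
At some moment in a run one of blank1, blank2, blank3, blank4 may be knocked a few centimetres aside while the robot is not near it.
Once in a run the grip may slacken for a moment while it holds something.
It also fails if it takes over 210 s, if anything falls off the work surface, if the arm or the gripper's body presses on something with over 40 N, if the wrist force passes 120 N, or if a joint passes its speed limit or range.

## Working session

There is one attempt and no reset: what is moved stays moved. The work goes in short steps, Python scripts to look and compute and a shell command to move; the robot and the scene stay as the last step left them, time stands still between calls to the robot, and variables do not carry over. Pictures are saved under pics/ and viewed, at most 14 in all, crops included, and the job is handed in when it is done.

```bash
mkdir -p pics
cat > h.py <<'E'
import numpy as np,cv2
from station import sense,optics,r
def save(n,f):
    im=optics.capture(n); cv2.imwrite('pics/'+f,im[:,:,::-1]); return im
def ray(cal,uv,z):
    K=np.array(cal['camera_matrix']);T=np.array(cal['camera_from_world'])
    R=T[:3,:3];c=-R.T@T[:3,3]
    d=R.T@np.linalg.solve(K,[uv[0],uv[1],1.]); return c+d*(z-c[2])/d[2]
def proj(cal,p):
    K=np.array(cal['camera_matrix']);T=np.array(cal['camera_from_world'])
    q=K@(T[:3,:3]@np.array(p)+T[:3,3]); return q[:2]/q[2]
E
python3 - <<'E'
from h import *
s=sense();print(s)
for n in('top','scene','wrist'):
    save(n,n+'0.png');c=optics.get_calibration(n);T=np.array(c['camera_from_world']);print(n,-T[:3,:3].T@T[:3,3])
E
```

```text
{'time_s': 0.0, 'joints': array([ 8.90169383e+01,  2.20909814e+01,  3.78500770e-01, -2.84226836e-02,
       -6.84120541e+01, -1.48174841e+01]), 'joint_velocities': array([ 0.06663361,  0.0155962 ,  0.08081786, -0.0228186 ,  0.0022301 ,
       -0.0118475 ]), 'effort': array([ 1.06935371e-03, -3.90660238e+01,  1.87404066e+01,  4.21986803e+00,
        1.10533152e-02, -1.79914946e-04]), 'tcp_pos': array([0.16999141, 0.60079733, 0.22145003]), 'ee_rot': array([[ 9.62165577e-01, -2.72464960e-01, -4.98494470e-04],
       [-2.72465394e-01, -9.62163147e-01, -2.16526311e-03],
       [ 1.10325319e-04,  2.21916412e-03, -9.99997532e-01]]), 'wrist_force': array([ 0.14274293, -0.05842583,  0.0591071 ]), 'moment': array([ 0.04104306, -0.01166859, -0.00685643]), 'gripper_force': 0.0, 'gripper_width': 1.0005432209918397}
top [ 0.4241031  -0.01400178  1.63809476]
scene [ 1.10971206 -0.9223915   1.19207221]
wrist [0.2474875  0.57826768 0.38412273]
```

View pics/top0.png

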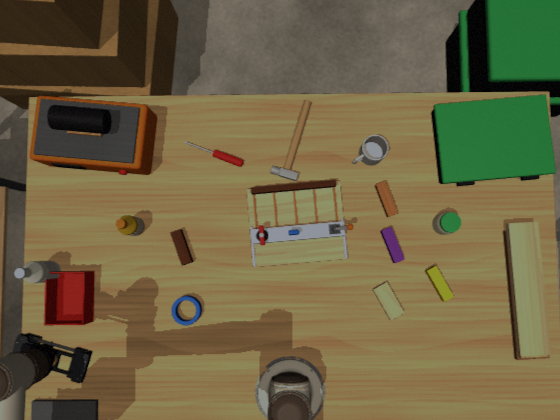

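View pics/scene0.png

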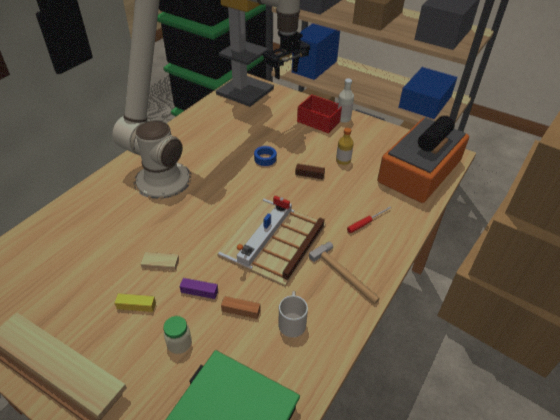

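The top view shows the fixture centred near (297,223), bar at row 233, red knob (262,236), blue handle (294,232) and orange ball (349,227). There are two brown blanks, one dark at (182,247) and one reddish at (387,198). The purple and yellow pieces are decoys.

Run:
```python
from h import *
im=cv2.imread('pics/top0.png');c=optics.get_calibration('top')
hsv=cv2.cvtColor(im,cv2.COLOR_BGR2HSV)
def blob(name,x0,x1,y0,y1,lo,hi,z):
    m=cv2.inRange(hsv,np.array(lo),np.array(hi));k=np.zeros_like(m);k[y0:y1,x0:x1]=m[y0:y1,x0:x1]
    cs,_=cv2.findContours(k,0,2)
    if not cs: print(name,'none');return
    q=max(cs,key=cv2.contourArea);(u,v),(w,h),a=cv2.minAreaRect(q)
    b=cv2.boxPoints(((u,v),(w,h),a));P=np.array([ray(c,p,z)[:2] for p in b])
    e=[P[1]-P[0],P[2]-P[1]];L=max(e,key=np.linalg.norm)
    print(name,(round(u),round(v)),'pos',ray(c,(u,v),z)[:2].round(4),'size',[np.linalg.norm(x).round(3) for x in e],'dir',np.degrees(np.arctan2(L[1],L[0])).round(1))
for p in((182,247),(387,198),(262,236),(294,232),(349,227),(295,186),(335,229)): print(p,hsv[p[1],p[0]])
blob('dark',160,205,225,270,[0,60,0],[15,255,110],.034)
blob('red',365,410,175,220,[0,150,60],[12,255,255],.034)
blob('knob',250,275,220,250,[0,170,90],[6,255,255],.088)
blob('knob2',250,275,220,250,[174,170,90],[180,255,255],.088)
blob('handle',282,305,222,242,[100,150,50],[125,255,255],.09)
blob('ball',343,358,218,238,[5,150,120],[16,255,255],.106)
blob('fence',240,350,175,205,[0,0,0],[180,255,60],.046)
blob('bar',240,355,215,250,[0,0,120],[180,60,255],.046)
s=sense();R=s['ee_rot']
```

```text
(182, 247) [  8 165  65]
(387, 198) [ 13 167 139]
(262, 236) [  9  24 138]
(294, 232) [109 189 139]
(349, 227) [ 15 208 140]
(295, 186) [  9 173  62]
(335, 229) [24 17 77]
dark (182, 246) pos [0.4542 0.3338] size [np.float64(0.043), np.float64(0.109)] dir -159.4
red (384, 199) pos [ 0.5968 -0.3013] size [np.float64(0.016), np.float64(0.019)] dir 178.7
knob (261, 229) pos [0.5032 0.0831] size [np.float64(0.012), np.float64(0.018)] dir 179.8
knob2 none
handle (294, 232) pos [ 0.4932 -0.0151] size [np.float64(0.027), np.float64(0.012)] dir -90.5
ball (350, 227) pos [ 0.5075 -0.1838] size [np.float64(0.015), np.float64(0.015)] dir -45.6
fence (294, 189) pos [ 0.6284 -0.0164] size [np.float64(0.26), np.float64(0.007)] dir -84.6
bar (305, 237) pos [ 0.4795 -0.0522] size [np.float64(0.247), np.float64(0.096)] dir -85.3
```

```bash
for i in 1 2 3; do python3 -m pendant '[[[0.34,0.44,-0.06,0],[0.68,0.88,-0.13,0],[0.68,0.88,-0.13,0]]]' 0; done
for i in 1 2 ; do python3 -m pendant '[[[0.34,0.44,-0.06,0],[0.68,0.88,-0.13,0],[0.68,0.88,-0.13,0]]]'; done
python3 -m pendant '[[[0.34,0.44,-0.06,-0.07],[0.68,0.88,-0.13,-0.13],[0.68,0.88,-0.13,-0.18],[0.68,0.88,-0.13,-0.18],[0.68,0.88,-0.13,-0.18]]]'
python3 - <<'E'
from h import *
print(sense()); save('wrist','w1.png')
E
```

```text
time_s: 0.45
tcp_pos: [0.2126, 0.4944, 0.2361]
ee_rot: [[0.962, -0.274, -0.0], [-0.274, -0.962, -0.001], [-0.0, 0.001, -1.0]]
wrist_force: [0.0, 0.7, 0.6]
gripper_width: 1.002
gripper_force: 0.0
time_s: 0.75
tcp_pos: [0.2538, 0.3916, 0.2493]
ee_rot: [[0.962, -0.275, -0.0], [-0.275, -0.962, 0.0], [-0.0, -0.0, -1.0]]
wrist_force: [-0.1, 0.3, -0.9]
gripper_width: 1.0
gripper_force: 0.0
time_s: 1.05
tcp_pos: [0.2951, 0.2891, 0.2622]
ee_rot: [[0.962, -0.275, 0.0], [-0.275, -0.962, 0.001], [0.0, -0.001, -1.0]]
wrist_force: [0.1, 0.9, 0.1]
gripper_width: 1.004
gripper_force: 0.0
time_s: 1.35
tcp_pos: [0.3368, 0.1864, 0.2752]
ee_rot: [[0.961, -0.275, 0.001], [-0.275, -0.961, 0.001], [0.001, -0.001, -1.0]]
wrist_force: [-0.3, -0.2, -0.3]
gripper_width: 0.998
gripper_force: 0.0
time_s: 1.65
tcp_pos: [0.3788, 0.0833, 0.2881]
ee_rot: [[0.961, -0.276, 0.001], [-0.276, -0.961, 0.0], [0.001, -0.0, -1.0]]
wrist_force: [0.7, 0.5, 0.7]
gripper_width: 1.002
gripper_force: 0.0
time_s: 2.15
tcp_pos: [0.4194, -0.0176, 0.3]
ee_rot: [[0.997, 0.081, -0.001], [0.081, -0.997, 0.0], [-0.001, -0.0, -1.0]]
wrist_
[... 158 characters left out ...]
3e-02,
       -7.36992407e+01,  7.47330563e+01]), 'joint_velocities': array([ 1.92490835, -0.77594271, -0.74463295, -0.17946451, -0.03779721,
       -0.09944868]), 'effort': array([ -0.65456333, -17.73662567,  19.65967119,   4.34646696,
         0.09010674,   0.0506797 ]), 'tcp_pos': array([ 0.41943211, -0.01761826,  0.30003584]), 'ee_rot': array([[ 9.96676320e-01,  8.14589970e-02, -8.63521056e-04],
       [ 8.14591934e-02, -9.96676659e-01,  1.94760126e-04],
       [-8.44786316e-04, -2.64454534e-04, -9.99999608e-01]]), 'wrist_force': array([0.73035735, 0.07510378, 0.52999392]), 'moment': array([ 0.06142038, -0.01159129,  0.07400715]), 'gripper_force': 0.0, 'gripper_width': 0.997557213534573}
```

View pics/w1.png

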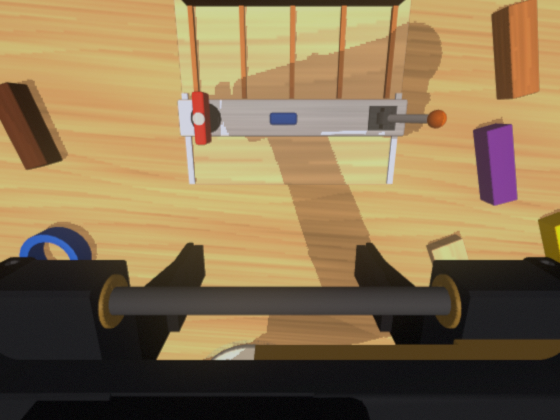

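Wrist view: red knob (200,118), blue handle (283,118), orange ball (437,118), dark blank (28,125) and reddish blank (517,50).

```bash
cat >> h.py <<'E'
def blob(im,c,name,box,lo,hi,z):
    x0,x1,y0,y1=box
    hsv=cv2.cvtColor(im,cv2.COLOR_RGB2HSV)
    m=cv2.inRange(hsv,np.array(lo),np.array(hi));k=np.zeros_like(m);k[y0:y1,x0:x1]=m[y0:y1,x0:x1]
    cs,_=cv2.findContours(k,0,2)
    if not cs: print(name,'none');return
    q=max(cs,key=cv2.contourArea);(u,v),(w,h),a=cv2.minAreaRect(q)
    P=np.array([ray(c,p,z)[:2] for p in cv2.boxPoints(((u,v),(w,h),a))])
    e=[P[1]-P[0],P[2]-P[1]];L=max(e,key=np.linalg.norm)
    print(name,(round(u),round(v)),'pos',ray(c,(u,v),z)[:2].round(4),'size',[round(float(np.linalg.norm(x)),3) for x in e],'dir',np.degrees(np.arctan2(L[1],L[0])).round(1))
E
python3 - <<'E'
from h import *
im=cv2.imread('pics/w1.png')[:,:,::-1].copy();c=optics.get_calibration('wrist')
blob(im,c,'knob',(180,220,80,155),[0,170,60],[9,255,255],.088)
blob(im,c,'handle',(260,310,100,140),[100,130,40],[125,255,255],.09)
blob(im,c,'ball',(424,450,105,135),[5,150,60],[18,255,255],.106)
blob(im,c,'bar',(170,415,85,145),[0,0,100],[180,45,255],.046)
for p in [(180,99),(405,99),(179,136),(406,136)]: print(p,ray(c,p,.046)[:2].round(4))
for p in [(184,7),(408,6)]: print('fence inner top',p,ray(c,p,.046)[:2].round(4))
E
```

```text
knob (198, 102) pos [0.5026 0.0821] size [0.013, 0.024] dir -175.0
handle (283, 118) pos [ 0.4934 -0.0162] size [0.025, 0.009] dir -85.2
ball (437, 118) pos [ 0.5072 -0.1853] size [0.02, 0.018] dir -85.2
bar (312, 122) pos [ 0.4912 -0.0545] size [0.258, 0.063] dir -83.5
(180, 99) [0.5048 0.1151]
(405, 99) [ 0.5285 -0.1687]
(179, 136) [0.4587 0.117 ]
(406, 136) [ 0.4835 -0.1793]
fence inner top (184, 7) [0.6072 0.1094]
fence inner top (408, 6) [ 0.63   -0.1515]
```

```bash
python3 -m pendant '[[[0.37,-0.47,0,0],[0.74,-0.935,0.3,0],[0.74,-0.935,0.7,0],[0.74,-0.935,0.7,0]]]' 0
python3 -m pendant '[[[0,0,0.4,0],[0,0,0.8,0],[0,0,0.8,0]]]'
python3 -m pendant '[[[0,0,0.3,0],[0,0,0.6,0],[0,0,0.8,0],[0,0,0.92,0],[0,0,0.92,0]]]'
python3 -m pendant '[[[0,0,0,0],[0,0,0,0],[0,0,0,0],[0,0,0,0],[0,0,0,0],[0,0,0,0]]]' 1
python3 -c "
from station import *; s=sense();print(s['joints'],s['moment'],s['wrist_force'])"
```

```text
time_s: 2.6
tcp_pos: [0.4823, 0.0841, 0.2249]
ee_rot: [[0.996, 0.087, -0.011], [0.087, -0.996, -0.003], [-0.011, 0.002, -1.0]]
wrist_force: [-1.3, -0.2, -0.5]
gripper_width: 1.002
gripper_force: 0.0
time_s: 2.9
tcp_pos: [0.481, 0.0809, 0.1468]
ee_rot: [[0.996, 0.084, -0.01], [0.084, -0.996, -0.004], [-0.01, 0.003, -1.0]]
wrist_force: [-0.4, 0.4, -0.3]
gripper_width: 1.003
gripper_force: 0.0
time_s: 3.4
tcp_pos: [0.4853, 0.0822, 0.0595]
ee_rot: [[0.996, 0.085, 0.0], [0.085, -0.996, -0.0], [0.0, 0.0, -1.0]]
wrist_force: [-0.0, 0.0, -0.2]
gripper_width: 0.999
gripper_force: 0.0
time_s: 4.0
tcp_pos: [0.4849, 0.0816, 0.0587]
ee_rot: [[0.996, 0.084, 0.0], [0.084, -0.996, 0.0], [0.0, -0.0, -1.0]]
wrist_force: [-0.3, 0.2, 0.4]
gripper_width: 0.537
gripper_force: 0.0
[ 2.85193007e+01  2.03309582e+01 -3.01046773e+01  3.29359725e-03
 -3.95569650e+01  6.63001237e+01] [-0.02843444 -0.0207895   0.0682982 ] [-0.28206859  0.22866557  0.40874918]
```

```bash
python3 -m pendant '[[[0,0,0,0],[0,0,0,0],[0,0,0,0],[0,0,0,0],[0,0,0,0],[0,0,0,0],[0,0,0,0]]]'
python3 -m pendant '[[[0,0,0,0.02],[0,0,0,0.04],[0,0,0,0.06],[0,0,0,0.06]]]'
python3 -c "
from station import *; s=sense();print(s['joints'],s['moment'],s['wrist_force'])"
```

```text
time_s: 4.7
tcp_pos: [0.4848, 0.0818, 0.0585]
ee_rot: [[0.996, 0.084, 0.0], [0.084, -0.996, 0.0], [0.0, -0.0, -1.0]]
wrist_force: [-0.6, 1.4, 0.1]
gripper_width: 0.154
gripper_force: 30.0
time_s: 5.1
tcp_pos: [0.4848, 0.0819, 0.0585]
ee_rot: [[0.999, -0.036, 0.0], [-0.036, -0.999, 0.0], [0.0, -0.0, -1.0]]
wrist_force: [-1.2, 2.5, 0.6]
gripper_width: 0.156
gripper_force: 30.0
[ 2.85444677e+01  2.03489682e+01 -3.00997194e+01 -2.59400537e-02
 -3.95363684e+01  5.94349229e+01] [ 0.78800702  0.28319619 -0.08591378] [-1.24969268  2.49133193  0.55357339]
```

```bash
python3 -m pendant '[[[0,0,0,0.03],[0,0,0,0.06],[0,0,0,0.09],[0,0,0,0.12],[0,0,0,0.12]]]'
python3 - <<'E'
from h import *
s=sense();print(s['joints'],s['moment'],s['wrist_force'])
im=save('top','t2.png');cv2.imwrite('pics/t2c.png',cv2.resize(im[205:265,230:370,::-1],None,fx=5,fy=5,interpolation=2))
E
```

```text
time_s: 5.6
tcp_pos: [0.4849, 0.0822, 0.0585]
ee_rot: [[0.962, -0.272, 0.0], [-0.272, -0.962, 0.001], [0.0, -0.001, -1.0]]
wrist_force: [-1.5, 4.7, -0.2]
gripper_width: 0.16
gripper_force: 30.0
[ 28.56230999  20.34563342 -30.08693279  -0.05453956 -39.5211523
  45.7145699 ] [ 1.43653902  0.50466889 -0.09297571] [-1.48312024  4.66505435 -0.24166765]
```

View pics/t2c.png

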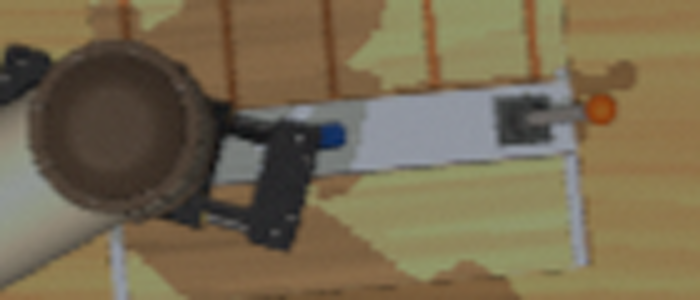

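The wing stays parallel in the pads, with the width barely changed over 0.36 rad. It is giving clockwise, so I'll continue.

```bash
python3 -m pendant '[[[0,0,0,0.07],[0,0,0,0.14],[0,0,0,0.21],[0,0,0,0.28],[0,0,0,0.35],[0,0,0,0.35]]]'
python3 -m pendant '[[[0,0,0,0.07],[0,0,0,0.14],[0,0,0,0.21],[0,0,0,0.28],[0,0,0,0.35],[0,0,0,0.35]]]'
python3 -m pendant '[[[0,0,0,0.07],[0,0,0,0.14],[0,0,0,0.21],[0,0,0,0.28],[0,0,0,0.33],[0,0,0,0.33],[0,0,0,0.33]]]'
```

```text
time_s: 6.25
tcp_pos: [0.4855, 0.083, 0.0586]
ee_rot: [[0.56, -0.828, 0.002], [-0.828, -0.56, 0.002], [-0.001, -0.003, -1.0]]
wrist_force: [-1.6, 7.2, -1.5]
gripper_width: 0.156
gripper_force: 30.0
time_s: 6.85
tcp_pos: [0.4865, 0.0833, 0.0586]
ee_rot: [[-0.105, -0.994, 0.004], [-0.994, 0.105, 0.003], [-0.003, -0.003, -1.0]]
wrist_force: [1.1, 7.2, -4.0]
gripper_width: 0.16
gripper_force: 30.0
time_s: 7.55
tcp_pos: [0.4866, 0.0829, 0.0586]
ee_rot: [[-0.691, -0.723, 0.004], [-0.723, 0.691, 0.002], [-0.004, -0.001, -1.0]]
wrist_force: [1.8, 5.4, -3.9]
gripper_width: 0.16
gripper_force: 30.0
```

```bash
python3 -m pendant '[[[0,0,0,0],[0,0,0,0],[0,0,0,0],[0,0,0,0],[0,0,0,0],[0,0,0,0]]]' 0
python3 -m pendant '[[[0,0,-0.4,0],[0,0,-0.8,0],[0,0,-1,-0.07],[0,0,-1,-0.14],[0,0,-1,-0.21],[0,0,-1,-0.28],[0,0,-1,-0.35],[0,0,-1,-0.42]]]'
python3 -m pendant '[[[0,0,0,-0.07],[0,0,0,-0.14],[0,0,0,-0.21],[0,0,0,-0.28],[0,0,0,-0.35],[0,0,0,-0.42],[0,0,0,-0.49],[0,0,0,-0.56]]]'
python3 -m pendant '[[[0,0,0,-0.07],[0,0,0,-0.14],[0,0,0,-0.21],[0,0,0,-0.23],[0,0,0,-0.23],[0,0,0,-0.23]]]' 1
python3 - <<'E'
from h import *
s=sense();print(s['wrist_force'],s['joints'])
im=save('top','t3.png');cv2.imwrite('pics/t3c.png',cv2.resize(im[205:265,230:370,::-1],None,fx=5,fy=5,interpolation=2))
E
```

```text
time_s: 8.15
tcp_pos: [0.4848, 0.0815, 0.0586]
ee_rot: [[-0.693, -0.721, -0.0], [-0.721, 0.693, -0.0], [0.0, -0.0, -1.0]]
wrist_force: [-0.5, -0.6, 0.7]
gripper_width: 0.622
gripper_force: 0.0
time_s: 8.95
tcp_pos: [0.4847, 0.0815, 0.1586]
ee_rot: [[0.081, -0.997, -0.0], [-0.997, -0.081, -0.0], [0.0, 0.0, -1.0]]
wrist_force: [0.3, -0.0, -0.1]
gripper_width: 1.0
gripper_force: 0.0
time_s: 9.75
tcp_pos: [0.4847, 0.0815, 0.1585]
ee_rot: [[0.932, -0.362, -0.0], [-0.362, -0.932, -0.0], [-0.0, 0.0, -1.0]]
wrist_force: [0.2, -0.2, -0.8]
gripper_width: 0.998
gripper_force: 0.0
time_s: 10.35
tcp_pos: [0.4847, 0.0815, 0.1586]
ee_rot: [[0.997, 0.083, -0.0], [0.083, -0.997, -0.0], [-0.0, 0.0, -1.0]]
wrist_force: [-0.6, -0.3, 0.3]
gripper_width: 0.545
gripper_force: 0.0
[-0.6473448  -0.30010658  0.32645121] [ 2.85205374e+01  1.25694019e+01 -2.32664389e+01  2.44546445e-04
 -5.41706973e+01  6.62501832e+01]
```

```bash
for i in 1 2 3; do python3 -m pendant '[[[0,0.4,0,0],[0,0.8,0,0],[0,0.8,0,0]]]'; done
python3 -m pendant '[[[0,0.4,0,0],[0,0.65,0,0],[0,0.65,0.4,0],[0,0.65,0.73,0],[0,0.65,0.73,0]]]'
python3 -m pendant '[[[0,-0.1,0,0],[0,-0.2,0,0],[0,-0.3,0,0],[0,-0.4,0,0],[0,-0.5,0,0],[0,-0.6,0,0],[0,-0.7,0,0]]]'
python3 -m pendant '[[[0,-0.05,0,0],[0,-0.1,0,0],[0,-0.13,0,0],[0,-0.13,0,0]]]'
```

```text
time_s: 10.7
tcp_pos: [0.4912, -0.0011, 0.1583]
ee_rot: [[0.997, 0.079, -0.001], [0.079, -0.997, -0.001], [-0.001, 0.0, -1.0]]
wrist_force: [-0.5, 0.2, -0.2]
gripper_width: 0.218
gripper_force: 0.0
time_s: 11.0
tcp_pos: [0.4983, -0.0805, 0.1584]
ee_rot: [[0.997, 0.079, -0.0], [0.079, -0.997, -0.0], [-0.0, 0.0, -1.0]]
wrist_force: [-0.1, 0.3, 1.2]
gripper_width: 0.023
gripper_force: 0.0
time_s: 11.3
tcp_pos: [0.5054, -0.1599, 0.1584]
ee_rot: [[0.997, 0.08, 0.0], [0.08, -0.997, -0.0], [0.0, 0.0, -1.0]]
wrist_force: [-0.4, 1.1, -0.6]
gripper_width: 0.007
gripper_force: 0.0
time_s: 11.8
tcp_pos: [0.507, -0.2206, 0.0812]
ee_rot: [[0.996, 0.083, -0.01], [0.083, -0.997, 0.003], [-0.01, -0.003, -1.0]]
wrist_force: [-0.9, 0.3, 0.1]
gripper_width: 0.009
gripper_force: 0.0
time_s: 12.5
tcp_pos: [0.5069, -0.1518, 0.0885]
ee_rot: [[0.996, 0.085, 0.007], [0.085, -0.996, -0.001], [0.007, 0.002, -1.0]]
wrist_force: [1.6, -2.4, 3.1]
gripper_width: 0.014
gripper_force: 1.6
time_s: 12.9
tcp_pos: [0.5042, -0.1391, 0.0856]
ee_rot: [[0.996, 0.085, 0.001], [0.085, -0.996, -0.0], [0.001, 0.0, -1.0]]
wrist_force: [3.9, -2.2, 1.9]
gripper_width: 0.006
gripper_force: 1.5
```

```bash
python3 -m pendant '[[[0,-0.04,0,0],[0,-0.07,0,0],[0,-0.1,0,0],[0,-0.1,0,0],[0,-0.1,0,0]]]'
python3 - <<'E'
from h import *
s=sense();print(s['wrist_force'])
im=save('wrist','w4.png')
E
```

```text
time_s: 13.4
tcp_pos: [0.502, -0.1307, 0.0855]
ee_rot: [[0.996, 0.084, -0.002], [0.084, -0.996, -0.002], [-0.002, 0.001, -1.0]]
wrist_force: [0.7, -8.0, 1.4]
gripper_width: 0.001
gripper_force: 3.8
[ 0.74318811 -8.01884395  1.38210069]
```

View pics/w4.png

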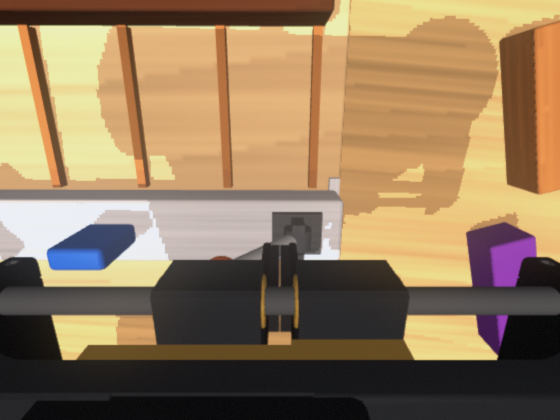

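```bash
python3 -m pendant '[[[0,-0.05,0,0],[0,-0.05,0,0],[0,-0.05,0,0]]]'
python3 -m pendant '[[[0,0.2,0,0],[0,0.3,-0.1,0],[0,0.3,-0.4,0],[0,0.3,-0.75,0],[0,0.3,-0.75,0],[0,-0.2,-0.75,0],[0,-0.6,-0.75,0],[0,-0.6,-0.75,0]]]' 0
python3 -m pendant '[[[0,-0.4,0,0],[0,-0.49,0,0],[0,-0.49,0,0],[0,-0.49,0.4,0],[0,-0.49,0.8,0],[0,-0.49,1,0],[0,-0.49,1,0]]]' 0
python3 -m pendant '[[[0,0,0,0],[0,0,0,0],[0,0,0,0],[0,0,0,0],[0,0,0,0],[0,0,0,0],[0,0,0,0],[0,0,0,0]]]' 1
python3 -m pendant '[[[0,0,0,0],[0,0,0,0],[0,0,0,0]]]' 1
```

```text
time_s: 13.75
tcp_pos: [0.5019, -0.1285, 0.0863]
ee_rot: [[0.996, 0.085, -0.002], [0.085, -0.996, -0.006], [-0.002, 0.006, -1.0]]
wrist_force: [1.5, -20.8, 3.0]
gripper_width: 0.004
gripper_force: 8.9
time_s: 14.55
tcp_pos: [0.496, -0.0614, 0.1604]
ee_rot: [[0.996, 0.088, -0.002], [0.088, -0.996, 0.001], [-0.001, -0.001, -1.0]]
wrist_force: [0.4, -0.1, -0.2]
gripper_width: 0.65
gripper_force: 0.0
time_s: 15.25
tcp_pos: [0.4904, -0.0177, 0.0575]
ee_rot: [[0.997, 0.082, -0.008], [0.082, -0.997, -0.002], [-0.008, 0.001, -1.0]]
wrist_force: [0.1, 0.5, 0.5]
gripper_width: 0.999
gripper_force: 0.0
time_s: 16.05
tcp_pos: [0.4931, -0.0159, 0.0606]
ee_rot: [[0.996, 0.084, 0.0], [0.084, -0.996, 0.0], [0.0, -0.0, -1.0]]
wrist_force: [-0.7, 1.4, 1.0]
gripper_width: 0.363
gripper_force: 30.0
time_s: 16.35
tcp_pos: [0.4931, -0.0159, 0.0606]
ee_rot: [[0.996, 0.084, -0.0], [0.084, -0.996, 0.0], [0.0, -0.0, -1.0]]
wrist_force: [-1.3, 2.2, 1.2]
gripper_width: 0.367
gripper_force: 30.0
```

The lever is at its end stop (20 N) and the handle is gripped (32 mm). Now I'll draw the bar back 50 mm plus a little.

```bash
python3 -m pendant '[[[-0.1,0,0,0],[-0.2,0,0,0],[-0.3,0,0,0],[-0.4,0,0,0],[-0.48,0,0,0],[-0.53,0,0,0],[-0.53,0,0,0]]]'
python3 -m pendant '[[[0,0,0,0],[0,0,0,0]]]'
python3 -m pendant '[[[0,0,0,0],[0,0,0,0],[0,0,0,0],[0,0,0,0],[0,0,-0.3,0],[0,0,-0.7,0],[0,0,-1,0],[0,0,-1,0]]]' 0
python3 - <<'E'
from h import *
im=save('top','t5.png');c=optics.get_calibration('top')
blob(im,c,'dark',(160,210,220,275),[0,60,0],[15,255,110],.034)
hsv=cv2.cvtColor(im,cv2.COLOR_RGB2HSV);print([hsv[y,387].tolist() for y in range(185,215,4)])
blob(im,c,'red',(365,410,170,230),[5,150,30],[16,200,255],.034)
E
```

```text
time_s: 17.05
tcp_pos: [0.4432, -0.02, 0.0606]
ee_rot: [[0.996, 0.085, 0.008], [0.085, -0.996, 0.001], [0.008, -0.001, -1.0]]
wrist_force: [11.9, -1.8, -14.2]
gripper_width: 0.366
gripper_force: 30.0
time_s: 17.25
tcp_pos: [0.4431, -0.02, 0.0606]
ee_rot: [[0.996, 0.085, 0.007], [0.085, -0.996, 0.001], [0.007, -0.001, -1.0]]
wrist_force: [10.3, -1.1, -11.8]
gripper_width: 0.367
gripper_force: 30.0
time_s: 18.05
tcp_pos: [0.4428, -0.02, 0.1649]
ee_rot: [[0.996, 0.085, 0.009], [0.085, -0.996, 0.002], [0.009, -0.001, -1.0]]
wrist_force: [0.4, 0.4, 0.1]
gripper_width: 0.968
gripper_force: 0.0
dark (182, 246) pos [0.4543 0.3332] size [0.043, 0.109] dir -160.2
[[14, 158, 118], [13, 167, 134], [13, 169, 142], [13, 166, 143], [12, 167, 136], [13, 168, 137], [13, 167, 142], [13, 169, 113]]
red (386, 198) pos [ 0.5986 -0.3066] size [0.037, 0.109] dir -159.6
```

```bash
for i in 1 2; do python3 -m pendant '[[[0.22,0.5,0,0],[0.445,0.993,0,0],[0.445,0.993,0,0]]]' 0; done
python3 -m pendant '[[[0.22,0.5,0,-0.07],[0.445,0.993,0,-0.136],[0.445,0.993,0.4,-0.136],[0.445,0.993,0.7,-0.136],[0.445,0.993,0.7,-0.136]]]'
python3 -m pendant '[[[0,0,0.3,0],[0,0,0.6,0],[0,0,0.75,0],[0,0,0.84,0],[0,0,0.84,0]]]'
python3 -m pendant '[[[0,0,0,0],[0,0,0,0],[0,0,0,0],[0,0,0,0],[0,0,0,0],[0,0,0,0],[0,0,0,0],[0,0,0,0]]]' 1
python3 -m pendant '[[[0,0,0,0],[0,0,0,0],[0,0,0,0]]]' 1
```

```text
time_s: 18.4
tcp_pos: [0.4938, -0.1186, 0.159]
ee_rot: [[0.997, 0.081, -0.002], [0.081, -0.997, -0.001], [-0.002, 0.001, -1.0]]
wrist_force: [-0.5, 0.5, -0.7]
gripper_width: 1.0
gripper_force: 0.0
time_s: 18.7
tcp_pos: [0.5464, -0.2141, 0.1584]
ee_rot: [[0.997, 0.08, -0.003], [0.08, -0.997, -0.0], [-0.003, 0.0, -1.0]]
wrist_force: [-0.8, 0.3, -0.6]
gripper_width: 0.997
gripper_force: 0.0
time_s: 19.2
tcp_pos: [0.5936, -0.3043, 0.0836]
ee_rot: [[0.938, 0.347, -0.013], [0.347, -0.938, 0.005], [-0.011, -0.01, -1.0]]
wrist_force: [-0.6, 0.7, -1.1]
gripper_width: 0.999
gripper_force: 0.0
time_s: 19.7
tcp_pos: [0.5982, -0.3057, 0.0064]
ee_rot: [[0.937, 0.349, -0.001], [0.349, -0.937, 0.0], [-0.001, -0.0, -1.0]]
wrist_force: [-0.1, 0.6, -0.8]
gripper_width: 0.998
gripper_force: 0.0
time_s: 20.5
tcp_pos: [0.5984, -0.3062, 0.0066]
ee_rot: [[0.937, 0.349, 0.0], [0.349, -0.937, -0.0], [0.0, 0.0, -1.0]]
wrist_force: [-0.9, -0.0, 0.8]
gripper_width: 0.392
gripper_force: 30.0
time_s: 20.8
tcp_pos: [0.5984, -0.3062, 0.0066]
ee_rot: [[0.937, 0.349, 0.0], [0.349, -0.937, -0.0], [0.0, 0.0, -1.0]]
wrist_force: [0.1, -0.1, 0.8]
gripper_width: 0.385
gripper_force: 30.0
```

The gripped TCP is only 6.6 mm above the blank's base, so the fingers would hit the lane strips. I'll regrip 6 mm higher first, then lift.

```bash
python3 -m pendant '[[[0,0,0,0],[0,0,0,0],[0,0,-0.03,0],[0,0,-0.06,0],[0,0,-0.06,0]]]' 0.4
python3 -m pendant '[[[0,0,0,0],[0,0,0,0],[0,0,0,0],[0,0,0,0],[0,0,0,0],[0,0,0,0],[0,0,0,0]]]' 1
python3 -m pendant '[[[0,0,-0.1,0],[0,0,-0.3,0],[0,0,-0.6,0],[0,0,-0.9,0],[0,0,-1,0],[0,0,-1,0]]]'
```

```text
time_s: 21.3
tcp_pos: [0.5988, -0.3062, 0.0133]
ee_rot: [[0.937, 0.349, 0.001], [0.349, -0.937, -0.0], [0.001, 0.001, -1.0]]
wrist_force: [0.5, 0.3, 0.7]
gripper_width: 0.596
gripper_force: 0.0
time_s: 22.0
tcp_pos: [0.5983, -0.3061, 0.0124]
ee_rot: [[0.937, 0.349, -0.0], [0.349, -0.937, 0.0], [-0.0, -0.0, -1.0]]
wrist_force: [-0.3, -0.1, 0.5]
gripper_width: 0.389
gripper_force: 30.0
time_s: 22.6
tcp_pos: [0.5994, -0.3064, 0.1149]
ee_rot: [[0.937, 0.349, 0.004], [0.349, -0.937, -0.001], [0.004, 0.003, -1.0]]
wrist_force: [0.6, -0.8, -1.5]
gripper_width: 0.382
gripper_force: 30.0
```

```bash
for i in 1 2; do python3 -m pendant '[[[0.1,-0.4,0,0],[0.206,-0.822,0,0],[0.206,-0.822,0,0]]]'; done
python3 -m pendant '[[[0.1,-0.4,0,0.07],[0.206,-0.822,0,0.136],[0.206,-0.822,0,0.136],[0.206,-0.822,0,0.136],[0.206,-0.822,0.2,0.136],[0.206,-0.822,0.4,0.136],[0.206,-0.822,0.4,0.136]]]'
python3 - <<'E'
from h import *
im=save('scene','s6.png');cv2.imwrite('pics/s6c.png',cv2.resize(im[160:320,180:380,::-1],None,fx=3,fy=3))
E
```

```text
time_s: 22.9
tcp_pos: [0.587, -0.2177, 0.1106]
ee_rot: [[0.936, 0.352, -0.005], [0.352, -0.936, 0.002], [-0.004, -0.004, -1.0]]
wrist_force: [0.1, -0.3, -0.5]
gripper_width: 0.388
gripper_force: 30.0
time_s: 23.2
tcp_pos: [0.5781, -0.134, 0.111]
ee_rot: [[0.936, 0.353, -0.004], [0.353, -0.936, 0.001], [-0.003, -0.002, -1.0]]
wrist_force: [0.5, -0.9, -1.3]
gripper_width: 0.39
gripper_force: 30.0
time_s: 23.9
tcp_pos: [0.5677, -0.0552, 0.0692]
ee_rot: [[0.997, 0.082, -0.008], [0.082, -0.997, -0.001], [-0.008, 0.0, -1.0]]
wrist_force: [-0.1, -0.7, -0.7]
gripper_width: 0.385
gripper_force: 30.0
```

View pics/s6c.png

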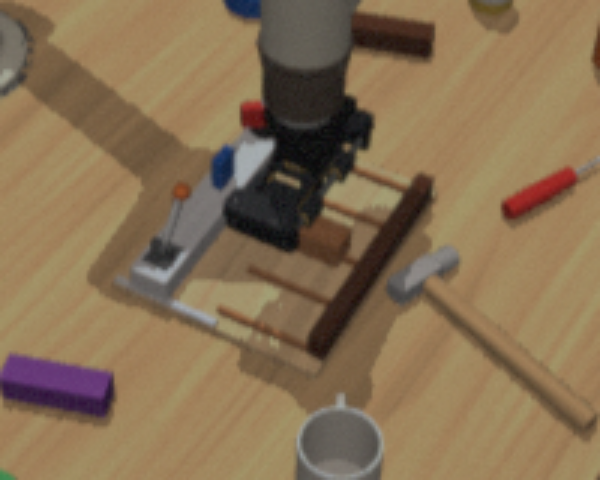

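The blank is held level over its lane, with the bar drawn back and the lever inward. I'll lower and release.

```bash
python3 -m pendant '[[[0,0,0.15,0],[0,0,0.3,0],[0,0,0.4,0],[0,0,0.47,0],[0,0,0.47,0],[0,0,0.47,0]]]'
python3 -m pendant '[[[0,0,0,0],[0,0,0,0],[0,0,0,0],[0,0,0,0],[0,0,-0.2,0],[0,0,-0.6,0],[0,0,-1,0],[0,0,-1,0]]]' 0.3
python3 - <<'E'
from h import *
s=sense();print(s['tcp_pos']);save('wrist','w7.png')
E
```

```text
time_s: 24.55
tcp_pos: [0.5708, -0.0536, 0.026]
ee_rot: [[0.996, 0.084, 0.001], [0.084, -0.996, -0.0], [0.001, 0.0, -1.0]]
wrist_force: [0.2, 0.1, -1.9]
gripper_width: 0.389
gripper_force: 30.0
time_s: 25.35
tcp_pos: [0.5745, -0.0532, 0.1319]
ee_rot: [[0.996, 0.086, 0.013], [0.086, -0.996, 0.001], [0.013, 0.001, -1.0]]
wrist_force: [0.8, -0.3, 0.1]
gripper_width: 0.697
gripper_force: 0.0
[ 0.57446178 -0.05322042  0.13194953]
```

View pics/w7.png

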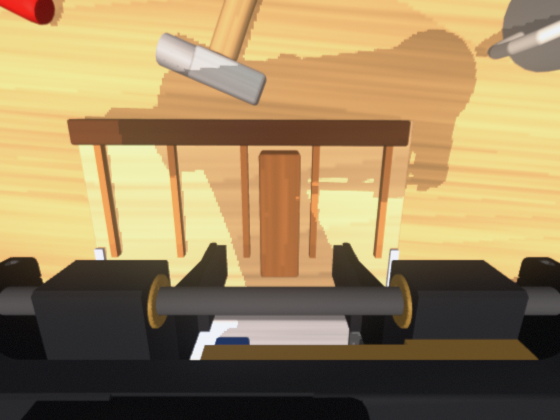

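The blank sits square in its lane, spanning pixels (260–300, 152–276). I'll check that the dark blank hasn't moved, then go.

```bash
python3 - <<'E'
from h import *
im=save('top','t8.png');c=optics.get_calibration('top')
blob(im,c,'dark',(150,240,200,290),[0,60,0],[15,255,110],.034)
E
for i in 1 2 3; do python3 -m pendant '[[[-0.1,-0.5,0,0],[-0.209,-0.988,0,0],[-0.209,-0.988,0,0]]]' 0; done
python3 -m pendant '[[[-0.1,-0.5,0,-0.07],[-0.209,-0.988,0,-0.134],[-0.209,-0.988,0,-0.134],[-0.209,-0.988,0,-0.134]]]'
python3 - <<'E'
from h import *
im=save('top','t9.png');c=optics.get_calibration('top')
blob(im,c,'dark',(150,215,200,290),[0,60,0],[15,255,110],.034)
im=save('wrist','w9.png');print(sense()['tcp_pos'])
E
```

```text
dark (182, 246) pos [0.4539 0.3342] size [0.041, 0.109] dir -159.8
time_s: 25.75
tcp_pos: [0.539, 0.0468, 0.1242]
ee_rot: [[0.996, 0.089, -0.003], [0.089, -0.996, -0.0], [-0.003, -0.0, -1.0]]
wrist_force: [1.0, -0.7, -0.3]
gripper_width: 0.891
gripper_force: 0.0
time_s: 26.05
tcp_pos: [0.5105, 0.1435, 0.1244]
ee_rot: [[0.996, 0.09, -0.002], [0.09, -0.996, -0.0], [-0.002, 0.0, -1.0]]
wrist_force: [0.3, -0.4, 0.2]
gripper_width: 0.996
gripper_force: 0.0
time_s: 26.35
tcp_pos: [0.482, 0.24, 0.1246]
ee_rot: [[0.996, 0.089, -0.0], [0.089, -0.996, -0.0], [-0.001, 0.0, -1.0]]
wrist_force: [0.7, -0.1, -0.9]
gripper_width: 1.002
gripper_force: 0.0
time_s: 26.75
tcp_pos: [0.4532, 0.333, 0.1242]
ee_rot: [[0.938, 0.345, -0.002], [0.345, -0.938, -0.002], [-0.003, 0.001, -1.0]]
wrist_force: [-0.7, -1.0, 0.7]
gripper_width: 0.999
gripper_force: 0.0
dark (170, 247) pos [0.4534 0.3719] size [0.095, 0.095] dir -93.2
[0.45368579 0.33170601 0.12459001]
```

View pics/w9.png

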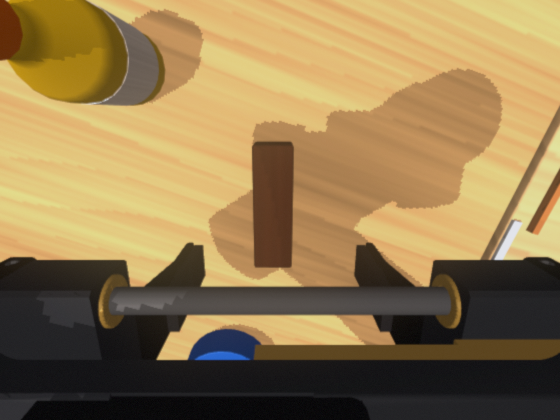

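The dark blank (rows 143–267, column 272) lies about 7 mm left of the finger centre. I'll correct for that and grip.

```bash
python3 -m pendant '[[[0,-0.065,0.3,0],[0,-0.065,0.6,0],[0,-0.065,0.9,0],[0,-0.065,1,0],[0,-0.065,1,0]]]' 0
python3 -m pendant '[[[0,0,0.07,0],[0,0,0.125,0],[0,0,0.125,0],[0,0,0.125,0]]]'
python3 -m pendant '[[[0,0,0,0],[0,0,0,0],[0,0,0,0],[0,0,0,0],[0,0,0,0],[0,0,0,0],[0,0,0,0],[0,0,0,0]]]' 1
python3 -m pendant '[[[0,0,0,0],[0,0,0,0],[0,0,0,0]]]' 1
python3 -m pendant '[[[0,0,-0.1,0],[0,0,-0.3,0],[0,0,-0.6,0],[0,0,-0.9,0],[0,0,-1,0],[0,0,-1,0],[0,0,-1,0]]]'
```

```text
time_s: 27.35
tcp_pos: [0.4514, 0.3373, 0.0242]
ee_rot: [[0.939, 0.343, -0.002], [0.343, -0.939, -0.003], [-0.003, 0.002, -1.0]]
wrist_force: [0.6, -0.1, 0.1]
gripper_width: 1.0
gripper_force: 0.0
time_s: 27.75
tcp_pos: [0.4517, 0.3397, 0.0136]
ee_rot: [[0.939, 0.345, 0.001], [0.345, -0.939, 0.001], [0.001, -0.0, -1.0]]
wrist_force: [-0.2, 0.1, -0.6]
gripper_width: 0.993
gripper_force: 0.0
time_s: 28.55
tcp_pos: [0.4515, 0.3393, 0.013]
ee_rot: [[0.939, 0.345, -0.0], [0.345, -0.939, -0.0], [-0.0, 0.0, -1.0]]
wrist_force: [-0.2, -1.0, 0.7]
gripper_width: 0.39
gripper_force: 30.0
time_s: 28.85
tcp_pos: [0.4515, 0.3393, 0.013]
ee_rot: [[0.939, 0.345, -0.0], [0.345, -0.939, -0.0], [-0.0, 0.0, -1.0]]
wrist_force: [-0.0, -0.6, 1.0]
gripper_width: 0.386
gripper_force: 30.0
time_s: 29.55
tcp_pos: [0.4507, 0.3388, 0.1121]
ee_rot: [[0.939, 0.344, -0.002], [0.344, -0.939, -0.001], [-0.002, 0.0, -1.0]]
wrist_force: [-0.3, -0.1, -0.8]
gripper_width: 0.385
gripper_force: 30.0
```

```bash
for i in 1 2 3; do python3 -m pendant '[[[-0.01,0.43,0,0],[-0.018,0.87,0,0],[-0.018,0.87,0,0]]]'; done
python3 -m pendant '[[[-0.01,0.43,0,0.07],[-0.018,0.87,0,0.134],[-0.018,0.87,0,0.134],[-0.018,0.87,0.3,0.134],[-0.018,0.87,0.4,0.134],[-0.018,0.87,0.4,0.134],[-0.018,0.87,0.4,0.134]]]'
python3 - <<'E'
from h import *
save('wrist','w10.png');print(sense()['tcp_pos'])
E
```

```text
time_s: 29.85
tcp_pos: [0.4789, 0.2523, 0.1107]
ee_rot: [[0.94, 0.34, -0.005], [0.34, -0.94, -0.004], [-0.006, 0.002, -1.0]]
wrist_force: [-0.2, 0.3, -1.1]
gripper_width: 0.389
gripper_force: 30.0
time_s: 30.15
tcp_pos: [0.5076, 0.1708, 0.1111]
ee_rot: [[0.94, 0.34, -0.004], [0.34, -0.94, -0.003], [-0.005, 0.001, -1.0]]
wrist_force: [-0.2, 0.0, -2.4]
gripper_width: 0.383
gripper_force: 30.0
time_s: 30.45
tcp_pos: [0.5364, 0.0893, 0.1113]
ee_rot: [[0.94, 0.34, -0.003], [0.34, -0.94, -0.002], [-0.004, 0.0, -1.0]]
wrist_force: [-0.3, 0.4, -0.7]
gripper_width: 0.386
gripper_force: 30.0
time_s: 31.15
tcp_pos: [0.5649, 0.0112, 0.0731]
ee_rot: [[0.996, 0.086, -0.0], [0.086, -0.996, -0.0], [-0.0, 0.0, -1.0]]
wrist_force: [-0.4, -0.2, -0.0]
gripper_width: 0.385
gripper_force: 30.0
[0.56534795 0.01115261 0.07366246]
```

View pics/w10.png

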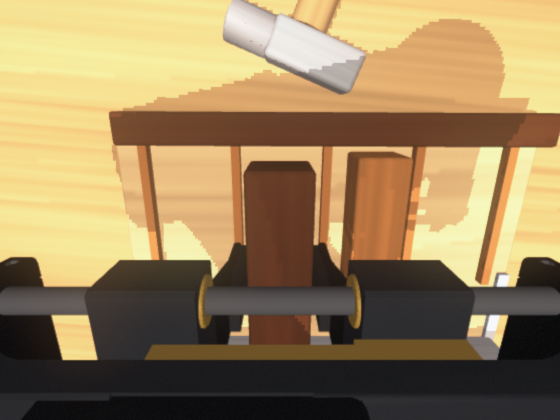

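The dark blank is over the left centre lane and aligned. I'll lower it and open only a little, because of the neighbouring blank.

```bash
python3 -m pendant '[[[0,0,0.15,0],[0,0,0.3,0],[0,0,0.4,0],[0,0,0.47,0],[0,0,0.47,0],[0,0,0.47,0]]]'
python3 -m pendant '[[[0,0,0,0],[0,0,0,0],[0,0,0,0],[0,0,0,0],[0,0,-0.15,0],[0,0,-0.4,0],[0,0,-0.8,0],[0,0,-1,0]]]' 0.45
python3 -m pendant '[[[-0.2,0,-0.2,0],[-0.7,0,-0.3,0],[-1,0,-0.3,0],[-1,0,-0.3,0],[-1,0,-0.3,0]]]' 0
python3 - <<'E'
from h import *
save('wrist','w11.png');print(sense()['tcp_pos'])
E
```

```text
time_s: 31.8
tcp_pos: [0.5652, 0.0105, 0.0266]
ee_rot: [[0.996, 0.085, 0.001], [0.085, -0.996, 0.0], [0.001, 0.0, -1.0]]
wrist_force: [-0.2, 0.6, -0.2]
gripper_width: 0.386
gripper_force: 30.0
time_s: 32.6
tcp_pos: [0.5663, 0.0105, 0.1294]
ee_rot: [[0.996, 0.085, 0.005], [0.085, -0.996, 0.001], [0.005, -0.0, -1.0]]
wrist_force: [1.7, 0.0, -0.5]
gripper_width: 0.545
gripper_force: 0.0
time_s: 33.1
tcp_pos: [0.4652, 0.0019, 0.1568]
ee_rot: [[0.996, 0.085, 0.002], [0.085, -0.996, 0.0], [0.002, -0.0, -1.0]]
wrist_force: [0.4, 0.7, 0.2]
gripper_width: 0.918
gripper_force: 0.0
[0.46588765 0.00207732 0.15658457]
```

View pics/w11.png

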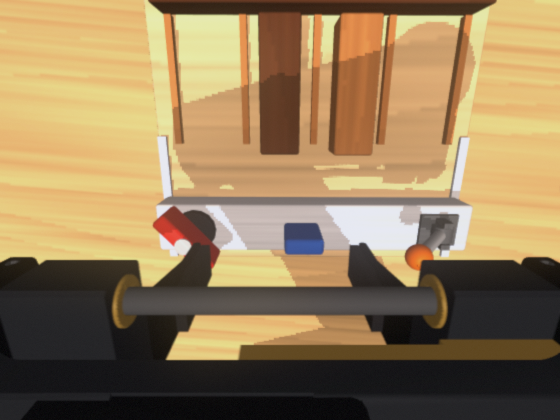

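Both blanks are in their lanes, and the wing shows about 135° of turn. Next I'll grip the handle and push the bar home.

```bash
python3 -m pendant '[[[-0.24,0.2,0,0],[-0.24,0.2,0.3,0],[-0.24,0.2,0.6,0],[-0.24,0.2,0.85,0],[-0.24,0.2,0.965,0],[-0.24,0.2,0.965,0]]]' 0
python3 -m pendant '[[[0,0,0,0],[0,0,0,0],[0,0,0,0],[0,0,0,0],[0,0,0,0],[0,0,0,0],[0,0,0,0],[0,0,0,0]]]' 1
python3 -m pendant '[[[0,0,0,0],[0,0,0,0],[0,0,0,0]]]' 1
python3 -m pendant '[[[0.08,0,0,0],[0.16,0,0,0],[0.24,0,0,0],[0.32,0,0,0],[0.4,0,0,0],[0.46,0,0,0],[0.51,0,0,0],[0.54,0,0,0]]]'
python3 -m pendant '[[[0,0,0,0],[0,0,0,0],[0,0,0,0]]]'
```

```text
time_s: 33.75
tcp_pos: [0.4427, -0.0203, 0.0575]
ee_rot: [[0.996, 0.084, -0.004], [0.084, -0.996, -0.001], [-0.005, 0.001, -1.0]]
wrist_force: [0.3, 0.6, 0.5]
gripper_width: 0.997
gripper_force: 0.0
time_s: 34.55
tcp_pos: [0.4429, -0.02, 0.0596]
ee_rot: [[0.996, 0.084, 0.0], [0.084, -0.996, 0.0], [0.0, -0.0, -1.0]]
wrist_force: [-0.4, 1.2, 0.9]
gripper_width: 0.362
gripper_force: 30.0
time_s: 34.85
tcp_pos: [0.4429, -0.02, 0.0596]
ee_rot: [[0.996, 0.084, -0.0], [0.084, -0.996, 0.0], [-0.0, -0.0, -1.0]]
wrist_force: [-0.9, 1.4, 2.3]
gripper_width: 0.361
gripper_force: 30.0
time_s: 35.65
tcp_pos: [0.4928, -0.016, 0.0595]
ee_rot: [[0.996, 0.083, -0.01], [0.083, -0.997, -0.001], [-0.01, 0.001, -1.0]]
wrist_force: [-17.5, 6.9, 22.0]
gripper_width: 0.367
gripper_force: 30.0
time_s: 35.95
tcp_pos: [0.4928, -0.016, 0.0595]
ee_rot: [[0.996, 0.083, -0.009], [0.083, -0.997, -0.001], [-0.009, 0.0, -1.0]]
wrist_force: [-13.0, 4.7, 14.3]
gripper_width: 0.364
gripper_force: 30.0
```

The bar is home, pressing on its stop at 13 N. Next I'll lift and push the lever back outward.

```bash
python3 -m pendant '[[[-0.035,0,0,0],[-0.035,0,0,0],[-0.035,0,0,0],[-0.035,0,0,0],[-0.035,0,-0.3,0],[-0.035,0,-0.7,0],[-0.035,0,-1,0],[-0.035,0,-1,0]]]' 0
python3 -m pendant '[[[0,0.25,0,0],[0,0.52,0,0],[0,0.52,0,0],[0,0.52,0,0],[0,0.52,0,0],[0,0.52,0,0],[0,0.52,0,0],[0,0.52,0,0]]]' 1
python3 -m pendant '[[[0,0,0,0],[0,0,0,0],[0,0,0,0],[0,0,0,0],[0,0,0.4,0],[0,0,0.74,0],[0,0,0.74,0]]]'
python3 -m pendant '[[[0,0.1,0,0],[0,0.2,0,0],[0,0.3,0,0],[0,0.4,0,0],[0,0.5,0,0],[0,0.6,0,0],[0,0.7,0,0],[0,0.8,0,0]]]'
python3 -m pendant '[[[0,0.04,0,0],[0,0.07,0,0],[0,0.09,0,0],[0,0.09,0,0],[0,0.09,0,0]]]'
```

```text
time_s: 36.75
tcp_pos: [0.4968, -0.0153, 0.1641]
ee_rot: [[0.996, 0.085, 0.011], [0.085, -0.996, 0.002], [0.011, -0.001, -1.0]]
wrist_force: [-0.2, -0.6, -0.1]
gripper_width: 0.969
gripper_force: 0.0
time_s: 37.55
tcp_pos: [0.4976, -0.0672, 0.1596]
ee_rot: [[0.996, 0.085, 0.0], [0.085, -0.996, 0.0], [0.0, -0.0, -1.0]]
wrist_force: [0.5, -0.3, 0.1]
gripper_width: 0.356
gripper_force: 0.0
time_s: 38.25
tcp_pos: [0.4939, -0.0681, 0.0817]
ee_rot: [[0.996, 0.083, -0.01], [0.083, -0.997, -0.001], [-0.01, 0.0, -1.0]]
wrist_force: [-1.0, -0.0, 0.2]
gripper_width: 0.006
gripper_force: 0.0
time_s: 39.05
tcp_pos: [0.5054, -0.1475, 0.0861]
ee_rot: [[0.997, 0.083, 0.003], [0.083, -0.997, 0.002], [0.003, -0.001, -1.0]]
wrist_force: [1.2, 7.4, -1.0]
gripper_width: 0.008
gripper_force: 2.8
time_s: 39.55
tcp_pos: [0.5046, -0.1545, 0.0851]
ee_rot: [[0.997, 0.084, -0.001], [0.084, -0.997, 0.003], [-0.001, -0.003, -1.0]]
wrist_force: [0.2, 13.2, 2.1]
gripper_width: 0.006
gripper_force: 5.6
```

```bash
python3 -m pendant '[[[0,0.05,0,0],[0,0.05,0,0],[0,0.05,0,0]]]'
python3 -m pendant '[[[0,-0.2,0,0],[0,-0.3,-0.1,0],[0,-0.3,-0.4,0],[0,-0.3,-0.75,0],[0,-0.3,-0.75,0]]]'
for i in 1 2 3; do python3 -m pendant '[[[0,-0.35,0,0],[0,-0.711,0,0],[0,-0.711,0,0]]]' 0; done
for i in 1 2; do python3 -m pendant '[[[0,0,0,0.07],[0,0,0,0.14],[0,0,0,0.21],[0,0,0,0.28],[0,0,0,0.35],[0,0,0,0.42],[0,0,0,0.49],[0,0,0,0.56]]]'; done
python3 -m pendant '[[[0,0,0,0.05],[0,0,0,0.09],[0,0,0,0.09],[0,0,0,0.09]]]'
python3 - <<'E'
from h import *
save('wrist','w12.png');print(sense()['tcp_pos'])
E
```

```text
time_s: 39.85
tcp_pos: [0.5046, -0.1559, 0.0848]
ee_rot: [[0.997, 0.083, -0.001], [0.083, -0.997, 0.008], [-0.001, -0.008, -1.0]]
wrist_force: [-0.4, 29.6, 4.6]
gripper_width: 0.005
gripper_force: 12.5
time_s: 40.35
tcp_pos: [0.5059, -0.1325, 0.1661]
ee_rot: [[0.996, 0.085, 0.01], [0.085, -0.996, -0.002], [0.01, 0.003, -1.0]]
wrist_force: [0.3, -0.7, 0.4]
gripper_width: 0.005
gripper_force: 0.0
time_s: 40.65
tcp_pos: [0.4963, -0.059, 0.1609]
ee_rot: [[0.996, 0.087, -0.0], [0.087, -0.996, -0.0], [-0.001, 0.0, -1.0]]
wrist_force: [0.8, 0.5, -0.0]
gripper_width: 0.196
gripper_force: 0.0
time_s: 40.95
tcp_pos: [0.4908, 0.0118, 0.1608]
ee_rot: [[0.996, 0.088, -0.0], [0.088, -0.996, -0.001], [-0.0, 0.001, -1.0]]
wrist_force: [-0.3, 0.7, 0.1]
gripper_width: 0.466
gripper_force: 0.0
time_s: 41.25
tcp_pos: [0.4853, 0.0825, 0.1607]
ee_rot: [[0.996, 0.087, 0.0], [0.087, -0.996, -0.001], [0.0, 0.001, -1.0]]
wrist_force: [0.5, -0.4, 0.7]
gripper_width: 0.742
gripper_force: 0.0
time_s: 42.05
tcp_pos: [0.485, 0.0793, 0.1605]
ee_rot: [[0.504, -0.864, -0.001], [-0.864, -0.504, -0.001], [0.001, 0.001, -1.0]]
wrist_force: [0.1, 1.2, 0.9]
gripper_width: 0.998
gripper_force: 0.0
time_s: 42.85
tcp_pos: [0.485, 0.0793, 0.1604]
ee_rot: [[-0.558, -0.83, -0.001], [-0.83, 0.558, -0.001], [0.002, 0.0, -1.0]]
wrist_force: [0.3, 0.3, 0.2]
gripper_width: 1.0
gripper_force: 0.0
time_s: 43.25
tcp_pos: [0.485, 0.08, 0.1605]
ee_rot: [[-0.692, -0.722, -0.0], [-0.722, 0.692, -0.001], [0.001, -0.0, -1.0]]
wrist_force: [-0.7, -1.3, 0.6]
gripper_width: 0.999
gripper_force: 0.0
[0.48503741 0.08025668 0.16050035]
```

View pics/w12.png

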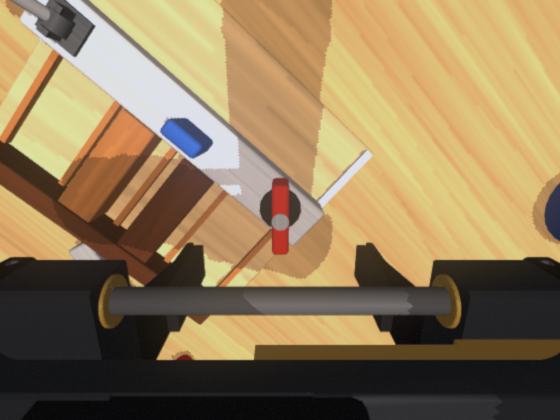

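The wing is aligned and centred (280,217). I'll descend, grip and turn it back anticlockwise until it stops.

```bash
python3 -m pendant '[[[-0.01,0.01,0.3,0],[-0.01,0.01,0.6,0],[-0.01,0.01,0.85,0],[-0.01,0.01,1,0],[-0.01,0.01,1,0],[-0.01,0.01,1,0]]]' 0
python3 -m pendant '[[[0,0,0.02,0],[0,0,0.02,0],[0,0,0.02,0],[0,0,0.02,0],[0,0,0.02,0],[0,0,0.02,0],[0,0,0.02,0],[0,0,0.02,0]]]' 1
python3 -m pendant '[[[0,0,0,0],[0,0,0,0],[0,0,0,0],[0,0,0,0],[0,0,0,0],[0,0,0,0]]]' 1
for i in 1 2; do python3 -m pendant '[[[0,0,0,-0.07],[0,0,0,-0.14],[0,0,0,-0.21],[0,0,0,-0.28],[0,0,0,-0.35],[0,0,0,-0.42],[0,0,0,-0.49],[0,0,0,-0.56]]]'; done
python3 -m pendant '[[[0,0,0,-0.03],[0,0,0,-0.06],[0,0,0,-0.09],[0,0,0,-0.09]]]'
python3 -m pendant '[[[0,0,0,-0.01],[0,0,0,-0.02],[0,0,0,-0.03],[0,0,0,-0.03],[0,0,0,-0.03]]]'
python3 -c "
from station import *; s=sense();print(s['joints'],s['moment'])"
```

```text
time_s: 43.9
tcp_pos: [0.4854, 0.0825, 0.0608]
ee_rot: [[-0.692, -0.722, 0.0], [-0.722, 0.692, -0.0], [0.0, -0.0, -1.0]]
wrist_force: [0.4, 0.8, -0.5]
gripper_width: 1.002
gripper_force: 0.0
time_s: 44.7
tcp_pos: [0.485, 0.0826, 0.0585]
ee_rot: [[-0.693, -0.721, -0.0], [-0.721, 0.693, -0.0], [0.0, 0.0, -1.0]]
wrist_force: [0.1, -0.7, -0.2]
gripper_width: 0.352
gripper_force: 0.0
time_s: 45.3
tcp_pos: [0.485, 0.0817, 0.0585]
ee_rot: [[-0.693, -0.721, -0.0], [-0.721, 0.693, -0.001], [0.001, -0.0, -1.0]]
wrist_force: [1.7, -4.7, -0.3]
gripper_width: 0.161
gripper_force: 30.0
time_s: 46.1
tcp_pos: [0.4853, 0.0816, 0.0585]
ee_rot: [[0.353, -0.936, 0.0], [-0.936, -0.353, -0.001], [0.001, 0.0, -1.0]]
wrist_force: [3.2, -7.1, -1.7]
gripper_width: 0.158
gripper_force: 30.0
time_s: 46.9
tcp_pos: [0.4856, 0.0819, 0.0585]
ee_rot: [[0.996, -0.09, 0.001], [-0.09, -0.996, -0.001], [0.001, 0.001, -1.0]]
wrist_force: [3.5, -4.7, -0.8]
gripper_width: 0.16
gripper_force: 30.0
time_s: 47.3
tcp_pos: [0.4856, 0.0819, 0.0585]
ee_rot: [[0.996, 0.085, 0.001], [0.085, -0.996, -0.001], [0.001, 0.001, -1.0]]
wrist_force: [3.2, -5.1, -0.6]
gripper_width: 0.16
gripper_force: 30.0
time_s: 47.8
tcp_pos: [0.4856, 0.082, 0.0586]
ee_rot: [[0.99, 0.141, 0.001], [0.141, -0.99, -0.0], [0.001, 0.0, -1.0]]
wrist_force: [3.1, -3.9, -1.5]
gripper_width: 0.161
gripper_force: 30.0
[ 2.85426927e+01  2.03877676e+01 -3.00488753e+01  4.43552533e-02
 -3.95230288e+01  6.95267970e+01] [-1.55929454 -0.98525241 -0.68293742]
```

The moment about z has jumped to 0.68 N m, so the knob is tight. I'll release, withdraw and check.

```bash
python3 -m pendant '[[[0,0,0,0.03],[0,0,0,0.03],[0,0,0,0.03],[0,0,0,0.03],[0,0,0,0.03],[0,0,0,0.03]]]' 0
python3 -m pendant '[[[0,0,-0.3,0],[0,0,-0.7,0],[0,0,-1,0],[0,0,-1,0]]]'
python3 -m pendant '[[[-0.3,0.4,-0.4,0],[-0.6,0.8,-0.8,0],[-0.7,1,-1,0],[-0.7,1,-1,0],[-0.7,1,-1,0],[-0.7,1,-1,0]]]'
python3 - <<'E'
from h import *
im=save('wrist','w13.png');c=optics.get_calibration('wrist');print(sense()['tcp_pos'])
save('scene','s13.png')
save('top','t13.png')
E
```

```text
time_s: 48.4
tcp_pos: [0.485, 0.0826, 0.0585]
ee_rot: [[0.996, 0.085, -0.0], [0.085, -0.996, 0.0], [-0.0, -0.0, -1.0]]
wrist_force: [-0.1, 0.1, 0.4]
gripper_width: 0.621
gripper_force: 0.0
time_s: 48.8
tcp_pos: [0.4879, 0.0837, 0.1632]
ee_rot: [[0.996, 0.085, 0.01], [0.085, -0.996, 0.004], [0.01, -0.003, -1.0]]
wrist_force: [0.1, 1.9, -0.4]
gripper_width: 0.959
gripper_force: 0.0
time_s: 49.4
tcp_pos: [0.4233, -0.0227, 0.2573]
ee_rot: [[0.996, 0.084, -0.002], [0.084, -0.996, 0.0], [-0.002, -0.0, -1.0]]
wrist_force: [0.3, 1.1, -0.1]
gripper_width: 1.0
gripper_force: 0.0
[ 0.42331927 -0.02250007  0.25696057]
```

View pics/w13.png

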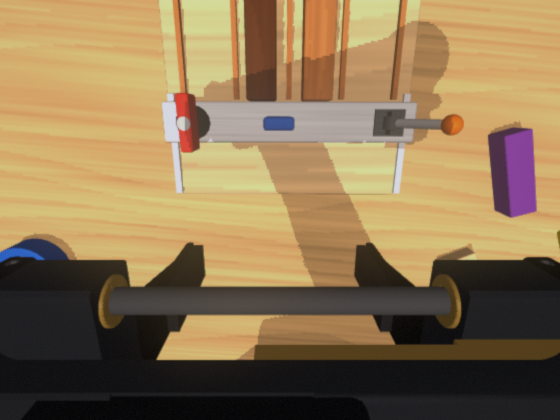

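View pics/t13.png

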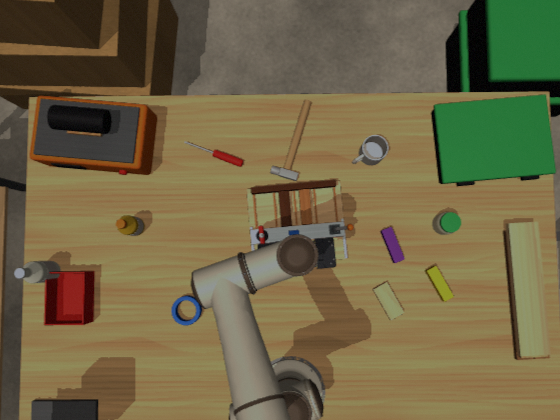

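The bar is home, with both blanks between it and the fence. The wing is back along x at (187,123), the lever is out at (453,124), and nothing else has moved.

```bash
python3 -c "
from station import r; print(r.finish_job())"
```

```text
the job is handed in; nothing more can be done
None
```

I found two brown blanks on the bench and loaded each flat in its own lane; the bar is home, the lever locked and the knob turned back tight, and the job is handed in at about 50 s of robot time.

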